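One turn on the tube roller's feed wheel

TASK

Set the bench tube roller for its next pass: push the level hand wheel on top round by its upright handle through exactly one full turn, clockwise seen from above, so that the handle comes back to where it started. Then press the ball-ended clamp lever on the front of the machine down until it is fully home, to lock the setting. Only push with the fingertips or the outside of the fingers: do not grip the wheel, its handle or the lever, and leave everything else on the bench where it lies.

Things in the scene. Friction and masses are not known exactly. Their poses are not given: they have to be found in the camera images.
- roller: The tube roller (a grey three-roll bending machine bolted to the bench): base plate 200 x 300 mm, a straight copper tube 22 mm thick and 660 mm long through it from left to right, 93 mm above the bench. Origin on the bench, on the hand wheel's axis; x to the back of the machine (away from the robot), y to its left, z up. A drive crank at the right of its front stays unused.
- wheel_hub (a point): Centre of the hand wheel, on its vertical axis, at the top of its hub, 243 mm above the bench. A dark cast wheel lying level on top of the tube roller: 152 mm over the rim, rim 16 mm thick with its top 236 mm above the bench, three spokes, hub 40 mm across. The axes turn with the wheel: the handle lies 68 mm from the axis along -x.
- wheel_handle (a point): Point on the handle's axis at its mid-height, 270 mm above the bench. The handle is an upright black grip, 24 mm thick, 60 mm long (from 241 to 300 mm above the bench), spinning freely on its pin; it stands at the outer end of one spoke, over the rim, 68 mm from the wheel's axis. Its height stays the same as the wheel turns. Nothing else stands above the rim but the hub.
- feed_wheel (a joint): Turn of the hand wheel in rad, growing clockwise seen from above; it starts anywhere from -2.2 to 2.2 and one turn adds 6.283. Stops lie at -4 and 12. The wheel is stiff (about 4 N of push at the handle), does not coast and stays where it is left; each clockwise turn brings the top roll 4 mm down towards the tube.
- clamp_lever (a joint): Swing of the clamp lever in rad: 0 = raised, free, 55 degrees above level; 0.96 = pressed down level against its stop, locked. It starts between 0 and 0.15, takes about 3 N at the knob and stays where it is left.
- clamp_knob (a point): Centre of the black ball, 25 mm across, at the end of the clamp lever, a steel rod 12 mm thick on the robot's side of the machine, left of its middle. The ball lies 120 mm from the lever's pivot: raised about 228 mm above the bench, pressed home 130 mm above the bench and 51 mm farther left. The lever swings in an upright plane along the machine's left-right line.
- clamp_pivot (a point): Point on the level axis about which the clamp lever swings, in the plane of the ball's swing, 130 mm above the bench. Its axes are the machine's: x to the back of the machine (away from the robot), y to its left, the way in which the lever points, z up. The wheel's axis lies 82 mm behind it and 50 mm to its right.
- brick_left: Loose red brick 215 x 103 x 65 mm under the left end of the copper tube; origin at the centre of its underside. Leave alone.
- brick_right: Loose red brick 215 x 103 x 65 mm under the right end of the copper tube; origin at the centre of its underside. Leave alone.
- flux_tub: Loose white plastic tub, 96 mm across, 70 mm high, with a red brush handle sticking out up to 129 mm, left of the machine's front; origin at the centre of its underside. Leave alone.
- tub_lid: Loose blue plastic lid, 100 mm across, 12 mm thick, flat on the bench behind the machine; origin at the centre of its underside. Leave alone.
- elbow: Loose copper elbow fitting, 27 mm thick, about 50 mm each way, lying on the front edge of the machine's base plate, 15 mm above the bench, below the clamp lever; origin on its underside at the bend. Leave alone.
- spare_roll: Loose grooved steel roll, 60 mm across, 50 mm high, standing on end behind the machine; origin at the centre of its underside. Leave alone.
- spanner: Loose steel spanner, 200 mm long along its x axis, lying behind the right-hand brick; origin on its underside. Leave alone.

How it is judged:
By the outcome, as a careful person would: the job done as asked, in the order asked, and still so for the second after the job is handed in, with the robot touching nothing.
It also fails if it takes over 62 s, if anything falls off the work surface, if the arm or the gripper's body presses on something with over 40 N, if the wrist force passes 120 N, or if a joint passes its speed limit or range.

ROBOT

A 6-joint arm with a two-finger parallel gripper is mounted at the origin on the work surface. World frame = base frame: x ahead of the robot, y to its left, z up, the work surface at z = 0. Lengths are in m, angles in rad, forces in N, time in s.
With the tool pointing down it reaches from about 0.375 to 0.975 m from the base axis. Payload 3.8 kg.
Tool frame: the origin (TCP) lies on the centre line of the jaws, within the pads' length; the fingertips stand 14 mm ahead of it and the grasp point (between the pads) lies 5 mm behind it (bot.finger_overhang is the distance from the TCP to the fingertips, in m); y points along the fingers, x is the direction in which the jaws open and shut, and the axes are right-handed (so a half turn about y gives the same grasp; the last joint's range is limited). The gripper opens to 85 mm and grips with 20 to 120 N. Pads are 22 mm wide; open, the fingers measure 114 mm over their backs; the gripper's body (76 mm by 85 mm) begins 54 mm behind the grasp point. The pads swing forward as they close: fully open they stand 13 mm farther back than shut.
Start: joints at [-1.216, 0.264, 1.604, -0, 1.274, -0.037], TCP at [0.258, -0.624, 0.245] pointing down, gripper open.
Joint ranges: [-2.63, 2.63], [-0.94, 2.18], [0.31, 2.57], [-1.31, 4.45], [0, 2.66], [-2.55, 2.55]. Speed limits (rad/s): [2.57, 2.57, 3.14, 3.14, 3.14, 3.14].

INTERFACE

Orientations are given as a rotation vector (axis times angle).
In Python, from workcell import readout, read_camera, bot, spotter gives the robot as it stands.
- The arm moves only by the tool jog_arm, never from a script. Its argument "increments" is a list of rows, each a list of 7 numbers: the shift along the tool's x, y, z in m, then the turn, a rotation vector about the tool's x, y, z in rad, then the opening, from 0 (shut) to 1 (fully open). A call has 1 to 10 rows; each row shifts and turns the pose as measured when the row begins, along the tool's axes as they then stand; what a row does not reach is not made up. A row lasts 1/8 s, in which the tool goes at most 62.5 mm and 10.7 degrees, less where a joint would pass 70% of its speed; a pose out of reach is approached as far as the arm can. A call with a gripper value outside its range is refused whole. The fingers move at their own pace and stop on an object; "force" is the grip in N (left out, the last holds). Time passes only in rows, so rows that do not move let the fingers close. It gives the time, the measured TCP pose, the force and the opening at its end, in the units of the state.
- readout.read_state(): the state, without advancing time (a new reading comes with each control period).
- read_camera(name): name is "side" or "top" or "wrist"; returns a dict with "img" (400x640x3 uint8, blue, green, red), "range_z" (400x640 float32, m along the optical axis (not along the pixel's ray), 0 where there is no reading), "fx", "fy", "cx", "cy" (pixels), "distortion" ([k1, k2, p1, p2, k3] as OpenCV has them; the pictures are not rectified), "world_from_camera" (4x4, takes a point from camera to world coordinates). Camera axes: x right, y down, z forward; pixel columns grow to the right and rows downward; lengths in m; the calibration is good to about 2 mm. A picture is of the moment at which its call begins.
- bot.finish_job(): hands the job in, once; it reports no verdict.
Trained networks look in a picture, given as the dict that the camera call returned (one of the last four; its "shot" number tells which), for a name from the list of things; names that differ only in an ending like _2 or _b are one class to them, and where a whole thing is asked for, a point or a joint stands for the part that bears it (a point fixed in the world has none). Each returns a list of dicts, best first, with "p" (0 to 1); they miss things now and then, are a little off and sometimes report something else, mostly with a low value. They report only what shows in the picture. A call takes as long as a camera call.
- spotter.masks_of(picture, thing): "mask" (400x640 bool, what is visible of it) and "location" ([column, row] in pixels, amid what is visible of it).
- spotter.spot_point(picture, thing): "location" ([column, row] in pixels: a listed point, or the origin of a listed thing).
The state is a dict: "time": time; "q": joint angles; "joint_vel": joint speeds; "joint_torque": joint torques, N m; "tool_pos": TCP position; "tcp_rot": TCP orientation; "wrist_force": force on the tool from outside, world axes, zero at the start; "torque": the same for the moment, N m; "width": opening from 0.0 (shut) to 1.0 (fully open).
Only numpy, scipy, OpenCV 4.12 (cv2) and the standard library are available. Lean on these libraries where they do the work, as an engineer would, in place of code of your own. Each camera call takes 0.05 s, during which the arm holds its last target. There are 200 camera calls.

## Working session

There is one attempt and no reset: what is moved stays moved. The work goes in short steps, Python scripts to look and compute and a tool call to move; the robot and the scene stay as the last step left them, time stands still between calls to the robot, and variables do not carry over. Pictures are saved under pics/ and viewed, about 8 in all and at most 12, crops included, and the job is handed in when it is done.

Besides the shell and the picture viewer there is one more tool, called after "Emit:" as name(argument=value, ...) on one line, values as JSON. jog_arm: Moves the arm, as the interface text tells. Its arguments: {"type":"object","properties":{"increments":{"type":"array"},"force":{"type":"number"}},"required":["increments"]}

```bash
mkdir -p pics; cat > h.py <<'E'
import numpy as np, cv2
from scipy.spatial.transform import Rotation as R
from workcell import readout, read_camera, bot, spotter
def ray(p,uv):
    K=np.array([[p['fx'],0,p['cx']],[0,p['fy'],p['cy']],[0,0,1]])
    n=cv2.undistortPoints(np.array([[uv]],float),K,np.array(p['distortion'],float))[0,0]
    T=np.array(p['world_from_camera']); return T[:3,3],T[:3,:3]@np.array([n[0],n[1],1])
def at_z(p,uv,z):
    o,d=ray(p,uv); return o+d*(z-o[2])/d[2]
def depth(p,uv):
    o,d=ray(p,uv); c,r=int(round(uv[0])),int(round(uv[1]))
    w=p['range_z'][r-2:r+3,c-2:c+3]; w=w[w>0]
    return o+d*np.median(w) if len(w) else None
E
python3 - <<'E'
from h import *
np.set_printoptions(precision=4,suppress=True)
Z={'wheel_hub':.243,'wheel_handle':.27,'clamp_knob':.228,'clamp_pivot':.13,'roller':0}
s=readout.read_state(); print(s['time'],s['tool_pos'],s['tcp_rot'],R.from_rotvec(s['tcp_rot']).as_matrix())
for n in ['top','side']:
    p=read_camera(n); cv2.imwrite(f'pics/{n}0.png',p['img']); print(n,np.array(p['world_from_camera'])[:3,3])
    for k,z in Z.items():
        for d in spotter.spot_point(p,k)[:2]: print(k,np.array(d['location']),round(d['p'],2),at_z(p,d['location'],z),depth(p,d['location']))
E
```

```text
0.0 [ 0.2575 -0.6232  0.2439] [-1.3681  0.9173 -0.9143] [[ 0.3818 -0.0008  0.9242]
 [-0.9242  0.0021  0.3818]
 [-0.0023 -1.      0.0001]]
top [ 0.4218 -0.0164  1.1152]
wheel_hub [340.3 205.3] 0.73 [ 0.5655 -0.0638  0.243 ] [ 0.5646 -0.0635  0.2486]
wheel_handle [357.2 227.1] 0.58 [ 0.5095 -0.1015  0.27  ] [ 0.5064 -0.0985  0.2999]
clamp_knob [279.1 214.5] 0.61 [0.5444 0.0872 0.228 ] [0.5443 0.087  0.2291]
clamp_pivot [306.7 231.8] 0.89 [0.5107 0.0221 0.13  ] [0.5097 0.0217 0.1404]
roller [334.6 216.7] 0.72 [ 0.5696 -0.059   0.    ] [ 0.5433 -0.0514  0.1984]
roller [426.  264.6] 0.43 [ 0.4248 -0.3345  0.    ] [ 0.4246 -0.3159  0.0651]
side [0.566  0.739  0.9057]
wheel_hub [339.9 166.2] 0.73 [ 0.5701 -0.0618  0.243 ] [ 0.5701 -0.0553  0.2484]
wheel_handle [362.7 147.7] 0.84 [ 0.5134 -0.1059  0.27  ] [ 0.5146 -0.087   0.2843]
clamp_knob [349.2 214.7] 0.72 [0.545  0.0925 0.228 ] [0.5451 0.0957 0.2314]
clamp_pivot [361.5 219.8] 0.57 [0.51   0.0157 0.13  ] [0.5108 0.0251 0.1401]
roller [337.3 230.1] 0.65 [ 0.5724 -0.0608  0.    ] [0.5718 0.0139 0.0846]
```

View pics/top0.png

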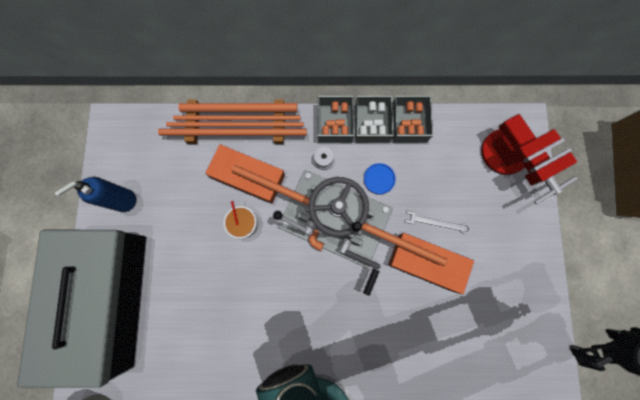

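View pics/side0.png

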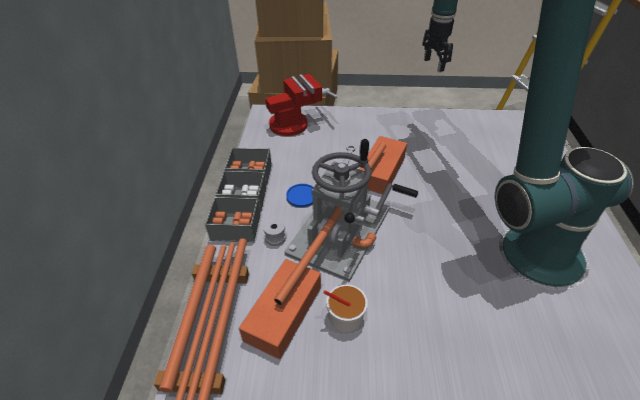

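Top view: wheel at (340,206), handle (357,227), lever knob (278,215), tub (240,222). Side view: handle (364,150), knob (349,215). The networks' points agree with both pictures. Next I'll measure the reference handle angle more finely and plan the push.

```bash
cat >> h.py <<'E'
H=np.array([.567,-.062])
def cloud(p):
    h,w=p['range_z'].shape; v,u=np.mgrid[:h,:w]
    K=np.array([[p['fx'],0,p['cx']],[0,p['fy'],p['cy']],[0,0,1]])
    n=cv2.undistortPoints(np.stack([u,v],-1).reshape(-1,1,2).astype(float),K,np.array(p['distortion'],float))[:,0]
    z=p['range_z'].reshape(-1,1); T=np.array(p['world_from_camera'])
    return (np.hstack([n*z,z])@T[:3,:3].T+T[:3,3]).reshape(h,w,3)
def handle(names=('top','side')):
    for n in names:
        p=read_camera(n); X=cloud(p); r=np.hypot(X[...,0]-H[0],X[...,1]-H[1])
        for tag,lo,hi in (('grip',.262,.29),('cap',.29,.31)):
            m=(p['range_z']>0)&(X[...,2]>lo)&(X[...,2]<hi)&(r<.1)&(r>.035)
            if m.sum()<4: print(n,tag,'few',m.sum()); continue
            c=X[m].mean(0); v,u=np.nonzero(m); print(n,tag,m.sum(),c.round(4),'px',u.mean().round(2),v.mean().round(2),'ang',np.degrees(np.arctan2(c[1]-H[1],c[0]-H[0])).round(2))
        m=(p['range_z']>0)&(X[...,2]>.226)&(X[...,2]<.240)&(r<.085)&(r>.05)
        c,rad=cv2.minEnclosingCircle(X[m][:,:2].astype(np.float32)); print(n,'rim',m.sum(),np.round(c,4),round(rad,4))
        for d in spotter.spot_point(p,'wheel_handle')[:1]:
            q=at_z(p,d['location'],.27); print(n,'spot',d['location'],q.round(4),np.degrees(np.arctan2(q[1]-H[1],q[0]-H[0])).round(2))
        for d in spotter.masks_of(p,'wheel_handle')[:1]:
            print(n,'mask',d['mask'].sum(),d['p'],np.array(np.nonzero(d['mask'])).mean(1)[::-1].round(2))
E
python3 - <<'E'
from h import *
handle()
for n in ('top','side'):
    p=read_camera(n);X=cloud(p)
    k=spotter.masks_of(p,'clamp_knob')[0]['mask']; print(k.sum(), k.nonzero()[1].mean())
    rz=p['range_z']>0
    m=rz&(X[...,2]>.205)&(X[...,2]<.26)&(np.hypot(X[...,0]-.545,X[...,1]-.089)<.03); print(n,'knob',m.sum(),X[m].mean(0).round(4),X[m].max(0).round(4),X[m].min(0).round(4))
E
```

```text
top grip 18 [ 0.5034 -0.093   0.2795] px 354.0 229.28 ang -153.99
top cap 72 [ 0.5098 -0.097   0.2978] px 356.43 225.71 ang -148.57
top rim 1085 [ 0.5642 -0.0606] 0.0781
top spot [355.9, 228.3] [ 0.5067 -0.0984  0.27  ] -148.9
side grip 82 [ 0.5123 -0.0887  0.2768] px 363.43 149.71 ang -154.04
side cap 54 [ 0.5116 -0.0919  0.2972] px 364.17 142.37 ang -151.65
side rim 859 [ 0.5671 -0.0558] 0.076
side spot [362.9, 147.2] [ 0.5128 -0.1081  0.27  ] -139.61
side mask 1579 0.56 [343.29 169.13]
237 292.82278481012656
top knob 90 [0.5423 0.0894 0.2244] [0.5562 0.1027 0.2346] [0.5333 0.0744 0.2053]
185 354.15675675675675
side knob 93 [0.5456 0.099  0.226 ] [0.5568 0.1075 0.2339] [0.5335 0.0842 0.2133]
```

```bash
sed -i 's/^H=.*/H=np.array([.5655,-.060])/' h.py; cat >> h.py <<'E'
def rows(wps,zdeg):
    """rows from the present pose through wps; final yaw of tool z = zdeg, tool pointing straight down"""
    s=readout.read_state(); P=np.array(s['tool_pos']); q=R.from_rotvec(s['tcp_rot'])
    a=np.radians(zdeg); z=np.array([np.cos(a),np.sin(a),0]); y=np.array([0,0,-1.]); 
    G=R.from_matrix(np.stack([np.cross(y,z),y,z],1)); D=(G*q.inv()).as_rotvec(); n=len(wps)
    print('t',round(s['time'],3),'pos',P.round(4),'F',np.round(s['wrist_force'],1),'w',round(s['width'],2),'rot left deg',np.degrees(D).round(1),'q',np.round(s['q'],2))
    for i,w in enumerate(wps):
        d=q.inv().apply(np.array(w)-P); nq=R.from_rotvec(D*(i+1)/n)*R.from_rotvec(s['tcp_rot']); t=(q.inv()*nq).as_rotvec()
        print([float(x) for x in d.round(4)+0]+[float(x) for x in t.round(3)+0]+[0],','); P=np.array(w); q=nq
def line(to,n):
    p=np.array(readout.read_state()['tool_pos']); return [p+(np.array(to)-p)*(i+1)/n for i in range(n)]
def arc(a0,a1,n,z=.278,r=.068):
    return [[H[0]+r*np.cos(t),H[1]+r*np.sin(t),z] for t in np.radians(np.linspace(a0,a1,n+1)[1:])]
E
python3 -c "
from h import *
rows(line([.537,-.122,.37],10),123.5)"
```

```text
t 1.1 pos [ 0.2577 -0.6238  0.2453] F [-0.4 -0.9 -0.4] w 1.0 rot left deg [ -0.   -0.  101.1] q [-1.22  0.26  1.6   0.    1.27 -0.04]
[-0.0357, -0.0125, 0.045, 0.0, -0.176, 0.0, 0] ,
[-0.0273, -0.0125, 0.0505, 0.0, -0.176, 0.0, 0] ,
[-0.018, -0.0125, 0.0545, 0.0, -0.176, 0.0, 0] ,
[-0.0081, -0.0125, 0.0569, 0.0, -0.176, 0.0, 0] ,
[0.002, -0.0125, 0.0574, 0.0, -0.176, 0.0, 0] ,
[0.012, -0.0125, 0.0562, 0.0, -0.176, 0.0, 0] ,
[0.0217, -0.0125, 0.0532, 0.0, -0.176, 0.0, 0] ,
[0.0307, -0.0125, 0.0486, 0.0, -0.176, 0.0, 0] ,
[0.0387, -0.0125, 0.0424, 0.0, -0.176, 0.0, 0] ,
[0.0456, -0.0125, 0.035, 0.0, -0.176, 0.0, 0] ,
```

Emit:
jog_arm(increments=[[-0.036,-0.02,0.045,0,-0.176,0,0],[-0.027,-0.018,0.05,0,-0.176,0,0],[-0.018,-0.016,0.054,0,-0.176,0,0],[-0.008,-0.014,0.057,0,-0.176,0,0],[0.002,-0.012,0.057,0,-0.176,0,0],[0.012,-0.012,0.056,0,-0.176,0,0],[0.022,-0.012,0.053,0,-0.176,0,0],[0.031,-0.01,0.049,0,-0.176,0,0],[0.039,-0.006,0.042,0,-0.176,0,0],[0.046,-0.006,0.035,0,-0.176,0,0]])

```text
time: 2.35
tool_pos: [0.5327, -0.1055, 0.3763]
tcp_rot: [-1.517, -0.499, 0.489]
wrist_force: [-0.2, -0.5, 0.1]
width: 0.004
```

```bash
python3 -c "
from h import *
rows(line([.537,-.122,.37],3)+[[.537,-.122,.34],[.537,-.122,.31],[.537,-.122,.278],[.537,-.122,.278]],123.5)"
```

```text
t 2.35 pos [ 0.5327 -0.1055  0.3763] F [-0.2 -0.5  0.1] w 0.0 rot left deg [ 0.1  0.4 -2.6] q [-0.24 -0.05  1.71  0.    1.47 -0.87]
[-0.0021, 0.0021, -0.0053, 0.001, 0.007, 0.001, 0] ,
[-0.0021, 0.0021, -0.0053, 0.001, 0.007, 0.001, 0] ,
[-0.002, 0.0021, -0.0053, 0.001, 0.007, 0.001, 0] ,
[-0.0001, 0.03, 0.0001, 0.001, 0.007, 0.001, 0] ,
[-0.0001, 0.03, 0.0001, 0.001, 0.007, 0.001, 0] ,
[0.0, 0.032, 0.0, 0.001, 0.007, 0.001, 0] ,
[0.0, 0.0, 0.0, 0.001, 0.007, 0.001, 0] ,
```

Emit:
jog_arm(increments=[[-0.003,0.002,-0.008,0,0.02,0,0],[-0.003,0.002,-0.008,0,0.02,0,0],[0,0.002,0,0,0.005,0,0],[0,0.03,0,0,0,0,0],[0,0.03,0,0,0,0,0],[0,0.03,0,0,0,0,0],[0,0,0,0,0,0,0]])

```text
time: 3.22
tool_pos: [0.5368, -0.1259, 0.2781]
tcp_rot: [-1.526, -0.456, 0.446]
wrist_force: [-0.2, -0.9, -0.1]
width: -0.0
```

```bash
python3 -c "
from h import *
p=read_camera('wrist');cv2.imwrite('pics/w1.png',p['img'])
p=read_camera('side');cv2.imwrite('pics/s1.png',cv2.resize(p['img'][90:250,230:480],None,fx=3,fy=3))
rows(arc(-115,-205,10),123.5)"
```

```text
t 3.325 pos [ 0.539  -0.1262  0.2817] F [ 0.6 -0.9  0.7] w -0.0 rot left deg [0.2 0.8 0.5] q [-0.28  0.    1.83  0.    1.29 -0.85]
[-0.0044, 0.0035, 0.0146, 0.001, -0.001, 0.001, 0] ,
[-0.0034, -0.0001, 0.0101, 0.001, -0.001, 0.001, 0] ,
[-0.0017, -0.0001, 0.0105, 0.001, -0.001, 0.001, 0] ,
[-0.0001, -0.0001, 0.0107, 0.001, -0.001, 0.001, 0] ,
[0.0016, -0.0001, 0.0105, 0.001, -0.001, 0.001, 0] ,
[0.0033, 0.0, 0.0102, 0.001, -0.001, 0.001, 0] ,
[0.0048, 0.0, 0.0095, 0.001, -0.001, 0.001, 0] ,
[0.0063, 0.0, 0.0086, 0.001, -0.001, 0.001, 0] ,
[0.0075, 0.0, 0.0076, 0.001, -0.001, 0.001, 0] ,
[0.0086, 0.0, 0.0063, 0.001, -0.001, 0.001, 0] ,
```

View pics/s1.png

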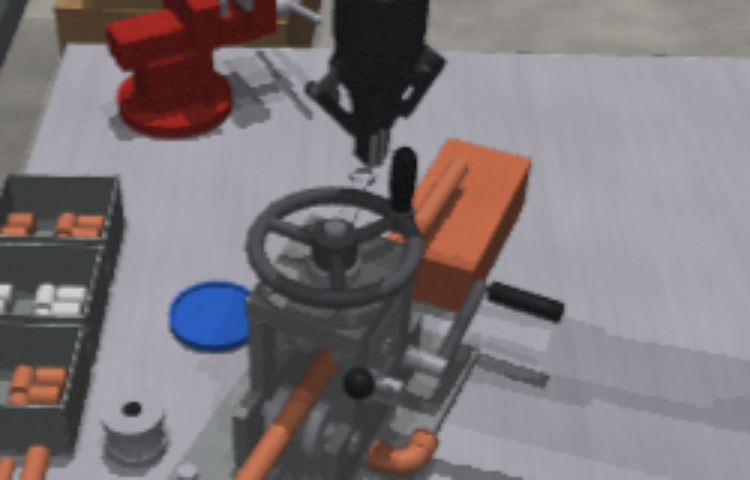

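Side crop: the shut fingertips (372,160) stand clear behind the handle (403,180) and above the rim. The knuckles bulge along tool x, so I'll turn the tool with the wheel to keep the narrow finger side against the handle, in two half-turn strokes.

```bash
python3 -c "
from h import *
rows(arc(-115,-205,10),45)"
```

```text
t 3.325 pos [ 0.539  -0.1262  0.2817] F [ 0.6 -0.9  0.7] w -0.0 rot left deg [  0.6   0.5 -78. ] q [-0.28  0.    1.83  0.    1.29 -0.85]
[-0.0044, 0.0035, 0.0146, 0.0, 0.136, 0.001, 0] ,
[-0.0047, -0.0001, 0.0096, 0.0, 0.136, 0.001, 0] ,
[-0.0045, -0.0001, 0.0097, 0.0, 0.136, 0.001, 0] ,
[-0.0043, -0.0001, 0.0098, 0.0, 0.136, 0.001, 0] ,
[-0.0041, -0.0001, 0.0098, 0.0, 0.136, 0.001, 0] ,
[-0.0039, -0.0001, 0.0099, 0.0, 0.136, 0.001, 0] ,
[-0.0037, 0.0, 0.01, 0.0, 0.136, 0.001, 0] ,
[-0.0035, 0.0, 0.0101, 0.0, 0.136, 0.001, 0] ,
[-0.0033, 0.0, 0.0102, 0.0, 0.136, 0.001, 0] ,
[-0.0031, 0.0, 0.0102, 0.0, 0.136, 0.001, 0] ,
```

Emit:
jog_arm(increments=[[-0.0045,0.0035,0.0145,0,0.136,0,0],[-0.0045,0,0.0095,0,0.136,0,0],[-0.0045,0,0.0095,0,0.136,0,0],[-0.0045,0,0.01,0,0.136,0,0],[-0.004,0,0.01,0,0.136,0,0],[-0.004,0,0.01,0,0.136,0,0]])

```text
time: 4.08
tool_pos: [0.5046, -0.0815, 0.2891]
tcp_rot: [-1.575, 0.186, -0.244]
wrist_force: [0.3, -4.4, -3.9]
width: 0.001
```

```bash
cat >> h.py <<'E'
def where():
    s=readout.read_state();P=np.array(s['tool_pos']);z=R.from_rotvec(s['tcp_rot']).as_matrix()[:,2]
    d=P[:2]-H; a=np.degrees(np.arctan2(d[1],d[0])); print('tool ang',a.round(1),'r',np.hypot(*d).round(4),'z yaw',np.degrees(np.arctan2(z[1],z[0])).round(1),'->handle ang if touching',round(a-2*np.degrees(np.arcsin(.023/.136)),1)); return a
E
python3 -c "
from h import *
p=read_camera('side');cv2.imwrite('pics/s2.png',cv2.resize(p['img'][90:250,230:480],None,fx=3,fy=3))
a=where(); rows(arc(a,a-90 if a<0 else a-90,10),a-19.5-90-90)"
```

```text
tool ang -161.7 r 0.0642 z yaw 74.1 ->handle ang if touching -181.2
t 4.125 pos [ 0.5045 -0.0802  0.2894] F [-0.3 -0.2 -1. ] w -0.0 rot left deg [  2.2   1.  -75.3] q [-0.2  -0.1   1.92 -0.01  1.29  0.08]
[-0.0088, 0.011, 0.0072, -0.002, 0.131, 0.004, 0] ,
[-0.005, -0.0002, 0.0094, -0.002, 0.131, 0.004, 0] ,
[-0.0048, -0.0002, 0.0095, -0.002, 0.131, 0.004, 0] ,
[-0.0046, -0.0001, 0.0096, -0.002, 0.131, 0.004, 0] ,
[-0.0043, -0.0001, 0.0098, -0.002, 0.131, 0.004, 0] ,
[-0.0041, -0.0001, 0.0099, -0.002, 0.131, 0.004, 0] ,
[-0.0038, 0.0, 0.01, -0.002, 0.131, 0.004, 0] ,
[-0.0035, 0.0, 0.0101, -0.002, 0.131, 0.004, 0] ,
[-0.0033, 0.0, 0.0102, -0.002, 0.131, 0.004, 0] ,
[-0.003, 0.0, 0.0102, -0.002, 0.131, 0.004, 0] ,
```

View pics/s2.png

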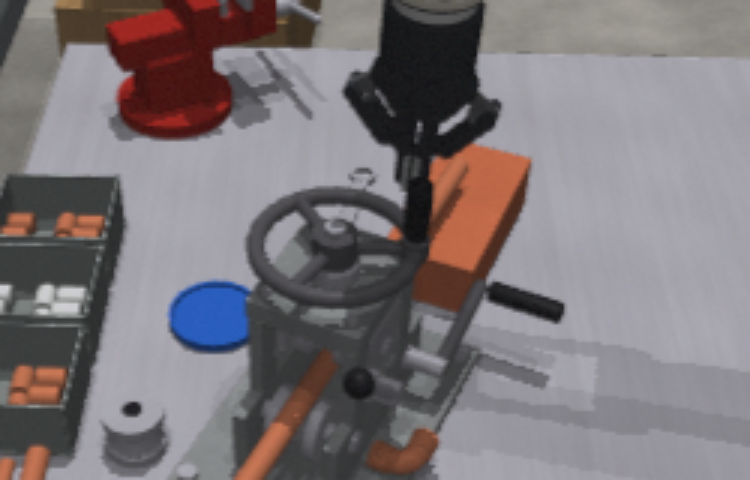

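The handle has moved along (crop (420,210)). The tool drifts up and slightly inward, so I'll correct that as I go.

Emit:
jog_arm(increments=[[-0.007,0.006,0.008,0,0.131,0.01,0],[-0.0055,0.006,0.0095,0,0.131,0.01,0],[-0.005,0.002,0.0095,0,0.131,0.005,0],[-0.005,0.001,0.0095,0,0.131,0,0],[-0.005,0.001,0.01,0,0.131,0,0],[-0.0045,0.001,0.01,0,0.131,0,0],[-0.004,0.001,0.01,0,0.131,0,0],[-0.004,0.001,0.01,0,0.131,0,0]])

```text
time: 5.12
tool_pos: [0.53, -0.0144, 0.2843]
tcp_rot: [-1.312, 1.012, -1.077]
wrist_force: [-2.6, -3.6, -2.0]
width: -0.001
```

```bash
python3 -c "
from h import *
a=where(); rows(arc(a,a-90,10),a-19.5-90-90)"
```

```text
tool ang 127.9 r 0.0578 z yaw 12.8 ->handle ang if touching 108.4
t 5.125 pos [ 0.53   -0.0144  0.2843] F [-2.6 -3.6 -2. ] w -0.0 rot left deg [  2.5   0.  -84.4] q [-0.06 -0.05  1.88 -0.03  1.29  1.3 ]
[-0.0132, 0.006, 0.0055, -0.004, 0.147, 0.001, 0] ,
[-0.0037, 0.0001, 0.01, -0.004, 0.147, 0.001, 0] ,
[-0.0036, 0.0001, 0.0101, -0.004, 0.147, 0.001, 0] ,
[-0.0035, 0.0001, 0.0101, -0.004, 0.147, 0.001, 0] ,
[-0.0034, 0.0001, 0.0101, -0.004, 0.147, 0.001, 0] ,
[-0.0033, 0.0001, 0.0102, -0.004, 0.147, 0.001, 0] ,
[-0.0032, 0.0001, 0.0102, -0.004, 0.147, 0.001, 0] ,
[-0.0031, 0.0001, 0.0102, -0.004, 0.147, 0.001, 0] ,
[-0.003, 0.0001, 0.0103, -0.004, 0.147, 0.001, 0] ,
[-0.0029, 0.0, 0.0103, -0.004, 0.147, 0.001, 0] ,
```

Emit:
jog_arm(increments=[[-0.01,0.004,0.006,0,0.14,0,0],[-0.009,0.003,0.009,0,0.14,0,0],[-0.006,0.002,0.01,0,0.14,0,0],[-0.0055,0.002,0.01,0,0.14,0,0],[-0.0055,0.001,0.01,0,0.14,0,0],[-0.005,0.001,0.01,0,0.14,0,0]])

```text
time: 5.88
tool_pos: [0.5851, 0.0158, 0.2816]
tcp_rot: [-0.828, 1.626, -1.69]
wrist_force: [-4.1, 2.0, -2.0]
width: 0.001
```

```bash
python3 -c "
from h import *
a=where(); rows(arc(a,a-45,5),a-19.5-90-45)"
```

```text
tool ang 75.5 r 0.0783 z yaw -36.5 ->handle ang if touching 56.0
t 5.875 pos [0.5851 0.0158 0.2816] F [-4.1  2.  -2. ] w 0.0 rot left deg [  2.    0.7 -42.5] q [-0.    0.06  1.77 -0.03  1.29  2.21]
[0.0063, 0.0041, 0.0139, -0.007, 0.148, -0.001, 0] ,
[-0.0031, 0.0003, 0.0102, -0.007, 0.148, -0.001, 0] ,
[-0.003, 0.0002, 0.0102, -0.007, 0.148, -0.001, 0] ,
[-0.0029, 0.0001, 0.0103, -0.007, 0.148, -0.001, 0] ,
[-0.0029, 0.0001, 0.0103, -0.007, 0.148, -0.001, 0] ,
```

Emit:
jog_arm(increments=[[0,0,-0.02,0,0,0,0],[0,-0.03,0,0,0,0,0],[0,-0.03,0,0,-0.1,0,0],[0,0,0,0,-0.18,0,0],[0,0,0,0,-0.18,0,0],[0,0,0,0,-0.18,0,0],[0,0,0,0,-0.18,0,0],[0,0,0,0,-0.18,0,0],[0,0,0,0,-0.18,0,0],[0,0,0,0,-0.18,0,0]])

```text
time: 7.12
tool_pos: [0.5607, 0.0342, 0.3585]
tcp_rot: [-1.487, 0.57, -0.649]
wrist_force: [-0.1, -0.2, -1.1]
width: 0.002
```

```bash
python3 -c "
from h import *
where(); handle()
rows(line([.5655+.068*np.cos(np.radians(84)),-.060+.068*np.sin(np.radians(84)),.335],10),145)"
```

```text
tool ang 92.9 r 0.0944 z yaw 45.4 ->handle ang if touching 73.5
top grip few 0
top cap few 0
top rim 772 [ 0.5665 -0.0589] 0.0758
top spot [314.4, 190.0] [ 0.5979 -0.0007  0.27  ] 61.33
top mask 1136 0.86 [345.9  207.13]
side grip 85 [0.6023 0.0088 0.2763] px 325.88 174.02 ang 61.86
side cap 66 [0.602  0.0048 0.2974] px 326.06 166.05 ang 60.59
side rim 778 [ 0.5662 -0.0535] 0.0783
side spot [329.9, 172.0] [ 0.5934 -0.0064  0.27  ] 62.52
side mask 1424 0.69 [339.65 173.29]
t 7.425 pos [0.5612 0.0339 0.3573] F [ 0.5 -0.7 -0.5] w 0.0 rot left deg [ -1.2   2.9 100.3] q [ 0.03 -0.03  1.72 -0.02  1.4   0.82]
[0.0026, 0.0023, -0.0011, 0.003, -0.175, 0.005, 0] ,
[0.0023, 0.0023, -0.0015, 0.003, -0.175, 0.005, 0] ,
[0.0021, 0.0023, -0.0019, 0.003, -0.175, 0.005, 0] ,
[0.0017, 0.0023, -0.0022, 0.003, -0.175, 0.005, 0] ,
[0.0013, 0.0023, -0.0025, 0.003, -0.175, 0.005, 0] ,
[0.0009, 0.0023, -0.0027, 0.003, -0.175, 0.005, 0] ,
[0.0004, 0.0023, -0.0028, 0.003, -0.175, 0.005, 0] ,
[-0.0001, 0.0022, -0.0029, 0.003, -0.175, 0.005, 0] ,
[-0.0006, 0.0022, -0.0028, 0.003, -0.175, 0.005, 0] ,
[-0.0011, 0.0022, -0.0027, 0.003, -0.175, 0.005, 0] ,
```

Emit:
jog_arm(increments=[[0.003,0.002,-0.001,0,-0.18,0,0],[0.002,0.002,-0.001,0,-0.18,0,0],[0.002,0.002,-0.002,0,-0.18,0,0],[0.002,0.002,-0.002,0,-0.18,0,0],[0.001,0.002,-0.003,0,-0.18,0,0],[0.001,0.002,-0.003,0,-0.18,0,0],[0,0.002,-0.003,0,-0.18,0,0],[0,0.002,-0.003,0,-0.18,0,0],[-0.001,0.002,-0.003,0,-0.18,0,0],[-0.001,0.002,-0.003,0,-0.18,0,0]])

```text
time: 8.68
tool_pos: [0.5736, 0.0063, 0.3377]
tcp_rot: [-1.45, -0.848, 0.808]
wrist_force: [0.2, -0.1, -0.5]
width: -0.001
```

```bash
python3 -c "
from h import *
where()
rows(line([.5645,.011,.335],2)+[[.5645,.011,.305],[.5645,.011,.277],[.5645,.011,.277]],156)"
```

```text
tool ang 83.1 r 0.0668 z yaw 150.6 ->handle ang if touching 63.6
t 8.675 pos [0.5736 0.0063 0.3377] F [ 0.2 -0.1 -0.5] w -0.0 rot left deg [1.1 2.4 5.4] q [-0.02  0.    1.73 -0.02  1.37 -1.07]
[-0.0002, 0.0011, 0.0052, 0.009, -0.019, 0.0, 0] ,
[-0.0001, 0.0012, 0.0051, 0.009, -0.019, 0.0, 0] ,
[0.0, 0.03, 0.0008, 0.009, -0.019, 0.0, 0] ,
[0.0, 0.028, 0.0005, 0.009, -0.019, 0.0, 0] ,
[0.0, 0.0, 0.0, 0.009, -0.019, 0.0, 0] ,
```

Emit:
jog_arm(increments=[[0,0.001,0.006,0.009,-0.02,0,0],[0,0.001,0.006,0.009,-0.02,0,0],[0,0.001,0.001,0.009,-0.02,0,0],[0,0.03,0.001,0.009,-0.02,0,0],[0,0.03,0,0.009,0,0,0],[0,0,0,0,0,0,0]])

```text
time: 9.43
tool_pos: [0.5611, 0.0137, 0.2737]
tcp_rot: [-1.385, -0.88, 0.881]
wrist_force: [-0.3, -0.1, -0.7]
width: -0.0
```

```bash
python3 -c "
from h import *
a=where()
rows(arc(a,a-90,10),a-90-19.5+90)"
```

```text
tool ang 93.4 r 0.0738 z yaw 154.9 ->handle ang if touching 73.9
t 9.425 pos [0.5611 0.0137 0.2737] F [-0.3 -0.1 -0.7] w -0.0 rot left deg [ -0.  -0. -81.] q [-0.02  0.03  1.82  0.    1.29 -1.15]
[-0.0008, -0.0043, -0.0125, 0.0, 0.141, 0.0, 0] ,
[0.0042, 0.0, -0.0098, 0.0, 0.141, 0.0, 0] ,
[0.004, 0.0, -0.0099, 0.0, 0.141, 0.0, 0] ,
[0.0039, 0.0, -0.0099, 0.0, 0.141, 0.0, 0] ,
[0.0037, 0.0, -0.01, 0.0, 0.141, 0.0, 0] ,
[0.0036, 0.0, -0.0101, 0.0, 0.141, 0.0, 0] ,
[0.0034, 0.0, -0.0101, 0.0, 0.141, 0.0, 0] ,
[0.0032, 0.0, -0.0102, 0.0, 0.141, 0.0, 0] ,
[0.0031, 0.0, -0.0102, 0.0, 0.141, 0.0, 0] ,
[0.0029, 0.0, -0.0103, 0.0, 0.141, 0.0, 0] ,
```

Emit:
jog_arm(increments=[[0,-0.003,-0.012,0,0.12,0,0],[0.004,0,-0.01,0,0.13,0,0],[0.0045,0,-0.01,0,0.14,0,0],[0.005,0.001,-0.01,0,0.14,0,0],[0.005,0.001,-0.01,0,0.14,0,0],[0.005,0.001,-0.01,0,0.14,0,0],[0.005,0.001,-0.01,0,0.14,0,0],[0.005,0.001,-0.01,0,0.14,0,0]])

```text
time: 10.42
tool_pos: [0.6358, -0.0223, 0.2798]
tcp_rot: [-1.556, -0.001, 0.008]
wrist_force: [-0.6, 3.6, -1.5]
width: 0.001
```

```bash
python3 -c "
from h import *
a=where()
rows(arc(a,a-72,8),a-72-19.5)"
```

```text
tool ang 28.2 r 0.0798 z yaw 90.3 ->handle ang if touching 8.8
t 10.425 pos [ 0.6358 -0.0223  0.2798] F [-0.6  3.6 -1.5] w 0.0 rot left deg [  -0.6    1.  -153.6] q [-0.08  0.18  1.65  0.01  1.32 -0.09]
[-0.0062, 0.0016, -0.0153, 0.0, 0.335, -0.003, 0] ,
[0.0059, -0.0002, -0.0089, 0.0, 0.335, -0.003, 0] ,
[0.0074, -0.0001, -0.0077, 0.0, 0.335, -0.003, 0] ,
[0.0086, -0.0001, -0.0063, 0.0, 0.335, -0.003, 0] ,
[0.0096, -0.0001, -0.0046, 0.0, 0.335, -0.003, 0] ,
[0.0103, -0.0001, -0.0029, 0.0, 0.335, -0.003, 0] ,
[0.0106, -0.0001, -0.001, 0.0, 0.335, -0.003, 0] ,
[0.0106, 0.0, 0.0009, 0.0, 0.335, -0.003, 0] ,
```

```bash
python3 -c "
from h import *
a=where()
rows(arc(a,a-81,9),a-81-19.5+90)"
```

```text
tool ang 28.2 r 0.0798 z yaw 90.3 ->handle ang if touching 8.8
t 10.425 pos [ 0.6358 -0.0223  0.2798] F [-0.6  3.6 -1.5] w 0.0 rot left deg [ -0.9   0.3 -72.6] q [-0.08  0.18  1.65  0.01  1.32 -0.09]
[-0.0062, 0.0016, -0.0153, -0.001, 0.141, -0.001, 0] ,
[0.0041, -0.0001, -0.0099, -0.001, 0.141, -0.001, 0] ,
[0.0039, -0.0001, -0.0099, -0.001, 0.141, -0.001, 0] ,
[0.0038, -0.0001, -0.01, -0.001, 0.141, -0.001, 0] ,
[0.0036, -0.0001, -0.01, -0.001, 0.141, -0.001, 0] ,
[0.0034, -0.0001, -0.0101, -0.001, 0.141, -0.001, 0] ,
[0.0033, -0.0001, -0.0102, -0.001, 0.141, -0.001, 0] ,
[0.0031, 0.0, -0.0102, -0.001, 0.141, -0.001, 0] ,
[0.0029, 0.0, -0.0103, -0.001, 0.141, -0.001, 0] ,
```

Emit:
jog_arm(increments=[[-0.004,0.001,-0.012,0,0.14,0,0],[0.002,0.001,-0.011,0,0.14,0,0],[0.004,0.001,-0.01,0,0.14,0,0],[0.004,0.001,-0.01,0,0.14,0,0],[0.004,0.001,-0.01,0,0.14,0,0],[0.004,0.001,-0.01,0,0.14,0,0],[0.004,0.001,-0.01,0,0.14,0,0]])

```text
time: 11.3
tool_pos: [0.6297, -0.0888, 0.2801]
tcp_rot: [-1.391, 0.783, -0.778]
wrist_force: [3.3, 3.5, -3.1]
width: -0.002
```

```bash
python3 -c "
from h import *
a=where();handle(['side'])
rows(arc(a,a-81,9),a-81-19.5+90)"
```

```text
tool ang -24.2 r 0.0704 z yaw 32.3 ->handle ang if touching -43.6
side grip 114 [ 0.6214 -0.087   0.2788] px 320.11 148.29 ang -25.78
side cap 49 [ 0.6313 -0.0791  0.2979] px 315.88 143.94 ang -16.19
side rim 870 [ 0.5696 -0.0582] 0.0794
side spot [320.8, 147.5] [ 0.6207 -0.102   0.27  ] -37.27
side mask 1313 0.72 [339.5  170.56]
t 11.45 pos [ 0.6288 -0.0898  0.2802] F [-0.1  0.3  0.7] w 0.0 rot left deg [ -1.1   1.5 -67.4] q [-0.2   0.17  1.66  0.03  1.31  0.8 ]
[0.0028, 0.0019, -0.0094, -0.001, 0.131, -0.003, 0] ,
[0.0049, -0.0003, -0.0095, -0.001, 0.131, -0.003, 0] ,
[0.0046, -0.0002, -0.0096, -0.001, 0.131, -0.003, 0] ,
[0.0044, -0.0002, -0.0097, -0.001, 0.131, -0.003, 0] ,
[0.0041, -0.0002, -0.0099, -0.001, 0.131, -0.003, 0] ,
[0.0038, -0.0001, -0.01, -0.001, 0.131, -0.003, 0] ,
[0.0036, -0.0001, -0.0101, -0.001, 0.131, -0.003, 0] ,
[0.0033, -0.0001, -0.0101, -0.001, 0.131, -0.003, 0] ,
[0.003, 0.0, -0.0102, -0.001, 0.131, -0.003, 0] ,
```

Emit:
jog_arm(increments=[[0.004,0.002,-0.01,0,0.13,0,0],[0.005,0.001,-0.01,0,0.13,0,0],[0.005,0.001,-0.01,0,0.13,0,0],[0.005,0.001,-0.01,0,0.13,0,0],[0.0045,0.001,-0.01,0,0.13,0,0],[0.0045,0.001,-0.01,0,0.13,0,0],[0.004,0.001,-0.01,0,0.13,0,0]])

```text
time: 12.32
tool_pos: [0.579, -0.1303, 0.2805]
tcp_rot: [-0.974, 1.446, -1.449]
wrist_force: [4.6, -0.7, -1.1]
width: 0.0
```

```bash
python3 -c "
from h import *
a=where()
rows(arc(a,a-36,4),a-36-19.5+90)"
```

```text
tool ang -79.2 r 0.0716 z yaw -19.9 ->handle ang if touching -98.6
t 12.325 pos [ 0.579  -0.1303  0.2805] F [ 4.6 -0.7 -1.1] w 0.0 rot left deg [ -1.    2.6 -24.8] q [-0.28  0.07  1.77  0.04  1.28  1.62]
[0.0017, 0.0021, -0.0115, -0.005, 0.108, -0.011, 0] ,
[0.0042, -0.0003, -0.0098, -0.005, 0.108, -0.011, 0] ,
[0.0038, -0.0002, -0.01, -0.005, 0.108, -0.011, 0] ,
[0.0033, -0.0001, -0.0102, -0.005, 0.108, -0.011, 0] ,
```

Emit:
jog_arm(increments=[[0.002,0.002,-0.0115,0,0.108,0,0],[0.004,0.001,-0.01,0,0.108,0,0],[0.004,0.001,-0.01,0,0.108,0,0],[0.004,0.001,-0.01,0,0.108,0,0],[0,0,0,0,0,0,0]])

```text
time: 12.95
tool_pos: [0.5414, -0.1251, 0.2816]
tcp_rot: [-0.669, 1.729, -1.743]
wrist_force: [-0.3, -0.3, -0.6]
width: 0.007
```

```bash
python3 -c "
from h import *
a=where();handle()
rows(arc(a,a-9,1),a-9-19.5+90)"
```

```text
tool ang -110.3 r 0.0694 z yaw -44.6 ->handle ang if touching -129.8
top grip few 0
top cap few 1
top rim 762 [ 0.5661 -0.0583] 0.0754
top spot [361.6, 221.9] [ 0.5218 -0.112   0.27  ] -130.08
top mask 1154 0.87 [330.43 204.81]
side grip 127 [ 0.5313 -0.1061  0.2782] px 355.88 144.88 ang -126.6
side cap 114 [ 0.5326 -0.1099  0.2983] px 355.75 137.54 ang -123.43
side rim 871 [ 0.5659 -0.0565] 0.0774
side spot [361.5, 146.2] [ 0.5164 -0.1122  0.27  ] -133.28
side mask 1369 0.71 [343.37 168.85]
t 13.25 pos [ 0.5417 -0.1252  0.2806] F [ 0.2 -0.2  0.3] w 0.0 rot left deg [-0.9  3.4 -4.1] q [-0.29 -0.02  1.85  0.03  1.25  2.05]
[0.0027, 0.0021, -0.011, -0.027, 0.071, -0.054, 0] ,
```

Emit:
jog_arm(increments=[[0.002,0.001,-0.007,0,0.06,0,0],[0.002,0.001,-0.007,0,0.06,0,0],[0,0,0,0,0,0,0],[0,0,0.02,0,0,0,0],[0,0,0.05,0,0,0,0],[0,0,0.055,0,0,0,0],[0,0,0.055,0,0,0,0],[0,0,0,0,0,0,0]])

```text
time: 14.25
tool_pos: [0.65, -0.2682, 0.2823]
tcp_rot: [-0.576, 1.801, -1.816]
wrist_force: [-0.8, 0.8, 0.4]
width: -0.001
```

```bash
python3 -c "
from h import *
a=where();handle();handle()
p=read_camera('top');cv2.imwrite('pics/t3.png',cv2.resize(p['img'][150:290,250:450],None,fx=4,fy=4))
rows([],0)"
```

```text
tool ang -67.9 r 0.2246 z yaw -51.3 ->handle ang if touching -87.4
top grip 23 [ 0.5101 -0.097   0.2792] px 355.65 226.43 ang -146.3
top cap 70 [ 0.5135 -0.1027  0.2979] px 358.96 224.06 ang -140.57
top rim 1084 [ 0.5641 -0.0599] 0.0782
top spot [362.7, 223.4] [ 0.5182 -0.1145  0.27  ] -130.94
top mask 1782 0.74 [338.87 206.9 ]
side grip 80 [ 0.516  -0.0933  0.277 ] px 361.91 148.48 ang -146.06
side cap 51 [ 0.5162 -0.0976  0.2968] px 362.29 141.08 ang -142.7
side rim 867 [ 0.5652 -0.058 ] 0.078
side spot [361.9, 150.4] [ 0.5156 -0.0945  0.27  ] -145.32
side mask 1543 0.55 [343.28 169.22]
top grip 23 [ 0.5095 -0.0968  0.2786] px 355.57 226.7 ang -146.67
top cap 71 [ 0.5136 -0.1026  0.298 ] px 358.9 224.01 ang -140.6
top rim 1077 [ 0.565  -0.0611] 0.078
top spot [360.2, 223.9] [ 0.517  -0.1086  0.27  ] -134.91
top mask 1605 0.95 [337.92 206.43]
side grip 83 [ 0.516  -0.0936  0.2768] px 361.9 148.46 ang -145.81
side cap 50 [ 0.5162 -0.0973  0.2974] px 362.3 140.96 ang -142.9
side rim 856 [ 0.5663 -0.0585] 0.0775
side spot [363.6, 146.4] [ 0.511  -0.1116  0.27  ] -136.59
side mask 1558 0.91 [343.83 168.88]
t 14.9 pos [ 0.648  -0.2637  0.2853] F [-0.5 -0.2  0.1] w -0.0 rot left deg [-2.4  3.1 51.1] q [-0.44  0.26  1.54  0.04  1.29  2.01]
```

View pics/t3.png

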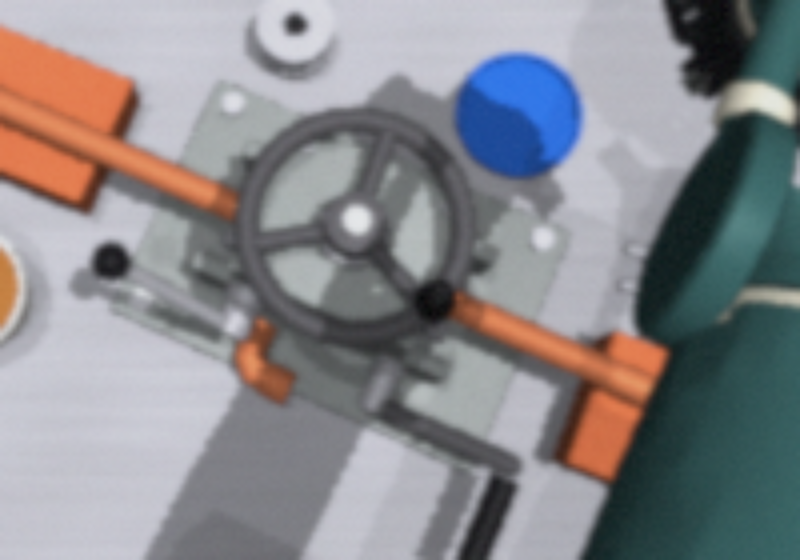

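Top crop: handle (435,300) is a few degrees short of its start. Comparing same-camera positions with the start gives about 6.7 mm (5.6°) still to go, with top and side agreeing. The remaining objects are undisturbed. I'll go back to just behind the handle.

```bash
python3 -c "
from h import *
rows(line([.5305,-.1252,.279],6),-53)"
```

```text
t 14.9 pos [ 0.648  -0.2637  0.2853] F [-0.5 -0.2  0.1] w -0.0 rot left deg [-0.7  3.7 -1.9] q [-0.44  0.26  1.54  0.04  1.29  2.01]
[0.0008, 0.0001, -0.0303, -0.005, 0.006, -0.01, 0] ,
[0.0009, 0.0003, -0.0303, -0.005, 0.006, -0.01, 0] ,
[0.0011, 0.0004, -0.0303, -0.005, 0.006, -0.01, 0] ,
[0.0013, 0.0006, -0.0303, -0.005, 0.006, -0.01, 0] ,
[0.0014, 0.0007, -0.0302, -0.005, 0.006, -0.01, 0] ,
[0.0016, 0.0009, -0.0302, -0.005, 0.006, -0.01, 0] ,
```

Emit:
jog_arm(increments=[[0.001,0,-0.03,-0.005,0.006,-0.01,0],[0.001,0,-0.03,-0.005,0.006,-0.01,0],[0.001,0,-0.03,-0.005,0.006,-0.01,0],[0.001,0,-0.03,-0.005,0.006,-0.01,0],[0.001,0.001,-0.025,-0.005,0.006,-0.01,0],[0.002,0.001,-0.02,-0.005,0.006,-0.01,0],[0,0,0,0,0,0,0]])

```text
time: 15.78
tool_pos: [0.5374, -0.1343, 0.2808]
tcp_rot: [-0.617, 1.852, -1.853]
wrist_force: [0.4, -0.6, -0.5]
width: 0.004
```

```bash
python3 -c "
from h import *
where();rows(line([.5305,-.1252,.279],2)+[[.5274,-.1213,.279],[.5229,-.1160,.279]],-53)"
```

```text
tool ang -110.7 r 0.0794 z yaw -53.2 ->handle ang if touching -130.2
t 15.775 pos [ 0.5374 -0.1343  0.2808] F [ 0.4 -0.6 -0.5] w 0.0 rot left deg [ 0.  -0.   0.2] q [-0.29  0.01  1.82 -0.    1.31  2.21]
[0.0, 0.0009, -0.0057, 0.0, -0.001, 0.0, 0] ,
[0.0, 0.0009, -0.0057, 0.0, -0.001, 0.0, 0] ,
[0.0001, 0.0, -0.005, 0.0, -0.001, 0.0, 0] ,
[0.0004, 0.0, -0.0069, 0.0, -0.001, 0.0, 0] ,
```

Emit:
jog_arm(increments=[[0,0.001,-0.006,0,0,0,0],[0,0,-0.006,0,0,0,0],[0,0,0,0,0,0,0]])

```text
time: 16.15
tool_pos: [0.5308, -0.1253, 0.2799]
tcp_rot: [-0.615, 1.851, -1.854]
wrist_force: [-0.0, -0.8, -0.2]
width: 0.0
```

Emit:
jog_arm(increments=[[0,0,-0.003,0,0,0,0]])

```text
time: 16.27
tool_pos: [0.5292, -0.1231, 0.2798]
tcp_rot: [-0.615, 1.852, -1.855]
wrist_force: [-0.1, 0.7, -0.1]
width: -0.004
```

Emit:
jog_arm(increments=[[0,0,-0.003,0,0,0,0]])

```text
time: 16.4
tool_pos: [0.5278, -0.1213, 0.2799]
tcp_rot: [-0.614, 1.85, -1.856]
wrist_force: [2.0, -3.1, -1.4]
width: -0.002
```

Emit:
jog_arm(increments=[[0,0,-0.003,0,0,0,0]])

```text
time: 16.52
tool_pos: [0.5264, -0.1196, 0.2799]
tcp_rot: [-0.614, 1.848, -1.858]
wrist_force: [1.8, -3.7, -0.7]
width: -0.002
```

Contact came where predicted; about 4.4 mm more to push.

Emit:
jog_arm(increments=[[0,0,-0.003,0,0,0,0],[0,0,-0.0025,0,0,0,0],[0,0,0,0,0,0,0]])

```text
time: 16.9
tool_pos: [0.5232, -0.1155, 0.2799]
tcp_rot: [-0.613, 1.847, -1.859]
wrist_force: [1.5, -2.1, -0.9]
width: -0.002
```

Emit:
jog_arm(increments=[[0,0,0.02,0,0,0,0],[0,0,0.05,0,0,0,0],[0,0,0.055,0,0,0,0],[0,0,0.055,0,0,0,0],[0,0,0,0,0,0,0]])

```text
time: 17.52
tool_pos: [0.6351, -0.2645, 0.2795]
tcp_rot: [-0.615, 1.851, -1.853]
wrist_force: [-0.4, 0.1, -0.7]
width: 0.005
```

```bash
python3 -c "
from h import *
handle();handle()"
```

```text
top grip 22 [ 0.5035 -0.092   0.2794] px 353.55 229.27 ang -152.73
top cap 67 [ 0.509  -0.096   0.2983] px 356.01 226.01 ang -147.5
top rim 1073 [ 0.5642 -0.0599] 0.0773
top spot [357.2, 227.6] [ 0.5083 -0.1014  0.27  ] -144.06
top mask 1692 0.87 [338.15 207.35]
side grip 83 [ 0.5114 -0.0872  0.2766] px 363.78 150.12 ang -153.33
side cap 53 [ 0.5108 -0.0906  0.2978] px 364.51 142.49 ang -150.73
side rim 846 [ 0.5675 -0.0563] 0.0755
side spot [364.0, 147.9] [ 0.5101 -0.1053  0.27  ] -140.77
side mask 1398 0.63 [343.22 169.89]
top grip 20 [ 0.5032 -0.0924  0.2805] px 353.75 229.35 ang -152.57
top cap 70 [ 0.5089 -0.0958  0.2983] px 355.96 226.06 ang -147.64
top rim 1072 [ 0.5647 -0.0601] 0.077
top spot [354.8, 226.2] [ 0.5116 -0.0959  0.27  ] -146.35
top mask 1605 0.81 [338.26 206.47]
side grip 79 [ 0.5112 -0.087   0.2774] px 363.89 149.91 ang -153.6
side cap 52 [ 0.5113 -0.0911  0.2975] px 364.33 142.46 ang -150.17
side rim 853 [ 0.5673 -0.0564] 0.076
side spot [363.0, 148.6] [ 0.5127 -0.1022  0.27  ] -141.39
side mask 1467 0.93 [343.53 169.47]
```

The handle is back within about 1.2° of its start in both cameras, slightly over and close to the noise; I'll leave it. Now the lever: the pivot from the networks, (0.510,0.019), matches the given layout from the hub.

```bash
python3 -c "
from h import *
p=np.array(readout.read_state()['tool_pos']); up=[p+[0,0,.045],p+[0,0,.095]]; e=np.array([.541,.086,.37])
rows(up+[up[1]+(e-up[1])*(i+1)/8 for i in range(8)],-24)"
```

```text
t 18.125 pos [ 0.6335 -0.2604  0.282 ] F [-0.3  0.3  0.5] w 0.0 rot left deg [ 0.   0.2 29. ] q [-0.43  0.26  1.54  0.    1.34  2.07]
[-0.0001, -0.045, 0.0001, 0.0, -0.051, 0.0, 0] ,
[-0.0001, -0.05, 0.0002, 0.0, -0.051, 0.0, 0] ,
[-0.0209, 0.0008, -0.0396, 0.0, -0.051, 0.0, 0] ,
[-0.0229, 0.0008, -0.0385, 0.0, -0.051, 0.0, 0] ,
[-0.0248, 0.0008, -0.0373, 0.0, -0.051, 0.0, 0] ,
[-0.0267, 0.0008, -0.036, 0.0, -0.051, 0.0, 0] ,
[-0.0285, 0.0009, -0.0346, 0.0, -0.051, 0.0, 0] ,
[-0.0302, 0.0009, -0.0331, 0.0, -0.051, 0.0, 0] ,
[-0.0318, 0.0009, -0.0315, 0.0, -0.051, 0.0, 0] ,
[-0.0334, 0.0009, -0.0299, 0.0, -0.051, 0.0, 0] ,
```

Emit:
jog_arm(increments=[[0,-0.045,0,0,-0.05,0,0],[0,-0.055,0,0,-0.05,0,0],[-0.021,0,-0.04,0,-0.05,0,0],[-0.023,0,-0.038,0,-0.05,0,0],[-0.025,0,-0.037,0,-0.05,0,0],[-0.027,0,-0.036,0,-0.05,0,0],[-0.028,0,-0.035,0,-0.05,0,0],[-0.03,0,-0.033,0,-0.05,0,0],[-0.032,0,-0.031,0,-0.05,0,0],[-0.033,0,-0.03,0,-0.05,0,0]])

```text
time: 19.38
tool_pos: [0.5357, 0.0937, 0.386]
tcp_rot: [-0.977, 1.5, -1.509]
wrist_force: [1.3, -0.0, -0.5]
width: -0.003
```

```bash
cat >> h.py <<'E'
def knob(phi,inw=.003,over=0):
    y=np.array([.4067,.9135]); c=np.array([.511,.019])+(.12*np.cos(phi)-inw)*y; return [c[0],c[1],.130+.12*np.sin(phi)+.0265-over]
E
python3 -c "
from h import *
print(np.round([knob(.9),knob(0)],4))
k=knob(.9); rows(line([k[0],k[1],.37],3)+[[k[0],k[1],.32],[k[0],k[1],.275]],-24)"
```

```text
[[0.5401 0.0844 0.2505]
 [0.5586 0.1259 0.1565]]
t 19.375 pos [0.5357 0.0937 0.386 ] F [ 1.3 -0.  -0.5] w -0.0 rot left deg [ 0.   0.5 -0.4] q [ 0.13 -0.05  1.69 -0.    1.49  2.11]
[0.0023, 0.0054, 0.0026, -0.002, 0.001, -0.001, 0] ,
[0.0022, 0.0054, 0.0026, -0.002, 0.001, -0.001, 0] ,
[0.0022, 0.0054, 0.0026, -0.002, 0.001, -0.001, 0] ,
[0.0001, 0.05, -0.0002, -0.002, 0.001, -0.001, 0] ,
[0.0, 0.045, -0.0001, -0.002, 0.001, -0.001, 0] ,
```

Emit:
jog_arm(increments=[[0.002,0.005,0.003,0,0,0,0],[0.002,0.005,0.004,0,0,0,0],[0.002,0.005,0.003,0,0,0,0],[0,0.05,0,0,0,0,0],[0,0.045,0,0,0,0,0],[0,0,0,0,0,0,0]])

```text
time: 20.12
tool_pos: [0.5448, 0.0813, 0.2739]
tcp_rot: [-0.974, 1.499, -1.512]
wrist_force: [0.3, -0.3, 0.7]
width: -0.001
```

```bash
python3 -c "
from h import *
p=read_camera('side');cv2.imwrite('pics/s4.png',cv2.resize(p['img'][120:260,270:440],None,fx=4,fy=4))
rows([knob(f) for f in np.linspace(.9,0,10)],-24)"
```

```text
t 20.175 pos [0.5463 0.0815 0.2766] F [-0.  -0.3  0.6] w 0.0 rot left deg [ 0.   0.9 -0.3] q [ 0.1   0.    1.84 -0.    1.28  2.09]
[0.0, 0.026, -0.0072, -0.001, 0.0, -0.001, 0] ,
[-0.009, 0.008, -0.0001, -0.001, 0.0, -0.001, 0] ,
[-0.0081, 0.0088, -0.0001, -0.001, 0.0, -0.001, 0] ,
[-0.0072, 0.0096, -0.0001, -0.001, 0.0, -0.001, 0] ,
[-0.0062, 0.0102, -0.0001, -0.001, 0.0, -0.001, 0] ,
[-0.0052, 0.0108, -0.0001, -0.001, 0.0, -0.001, 0] ,
[-0.0041, 0.0113, -0.0001, -0.001, 0.0, -0.001, 0] ,
[-0.0029, 0.0116, 0.0, -0.001, 0.0, -0.001, 0] ,
[-0.0018, 0.0119, 0.0, -0.001, 0.0, -0.001, 0] ,
[-0.0006, 0.012, 0.0, -0.001, 0.0, -0.001, 0] ,
```

View pics/s4.png

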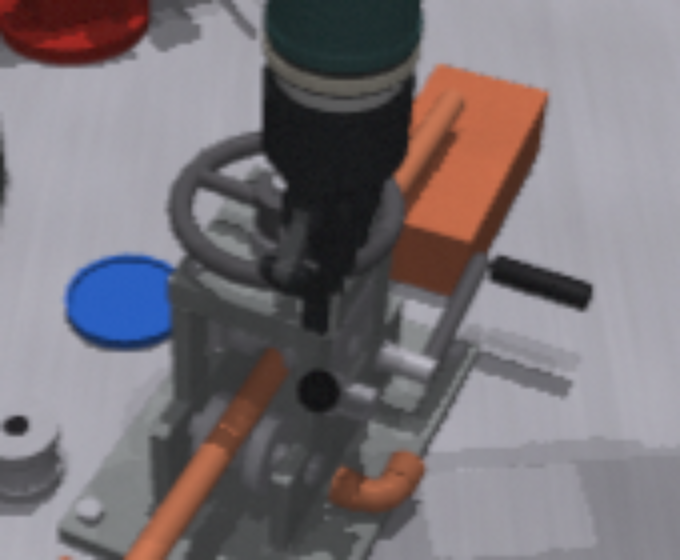

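Side crop: fingertips (317,330) hang above the knob (318,390), lined up. Now the press along the arc.

Emit:
jog_arm(increments=[[-0.003,0.014,-0.003,0,0,0,0],[-0.002,0.014,-0.001,0,0,0,0],[-0.009,0.009,0,0,0,0,0],[-0.008,0.01,0,0,0,0,0],[-0.008,0.011,0,0,0,0,0],[-0.006,0.011,0,0,0,0,0]])

```text
time: 20.92
tool_pos: [0.5642, 0.12, 0.2127]
tcp_rot: [-0.954, 1.49, -1.513]
wrist_force: [-0.7, 2.9, 3.9]
width: -0.002
```

```bash
python3 -c "
from h import *
P=readout.read_state()['tool_pos']; f=np.arcsin(np.clip((P[2]-.1565)/.12,0,1)); print(f,knob(f))
rows([knob(x) for x in np.linspace(f,0,8)[1:]],-24)"
```

```text
0.487026518209661 [np.float64(0.5529093785615273), np.float64(0.11313380210463533), np.float64(0.212660025297107)]
t 20.925 pos [0.5642 0.12   0.2127] F [-0.7  2.9  3.9] w -0.0 rot left deg [-0.2  1.7 -0.2] q [ 0.17  0.08  1.88 -0.    1.15  2.15]
[0.0073, 0.0072, -0.0078, -0.004, 0.0, -0.002, 0] ,
[-0.003, 0.0078, -0.0002, -0.004, 0.0, -0.002, 0] ,
[-0.0025, 0.008, -0.0001, -0.004, 0.0, -0.002, 0] ,
[-0.0019, 0.0081, -0.0001, -0.004, 0.0, -0.002, 0] ,
[-0.0014, 0.0082, -0.0001, -0.004, 0.0, -0.002, 0] ,
[-0.0008, 0.0083, -0.0001, -0.004, 0.0, -0.002, 0] ,
[-0.0003, 0.0083, 0.0, -0.004, 0.0, -0.002, 0] ,
```

Emit:
jog_arm(increments=[[0.005,0.002,-0.004,-0.01,0,0,0],[0.003,0.003,-0.003,-0.01,0,0,0]])

```text
time: 21.18
tool_pos: [0.5563, 0.1164, 0.2071]
tcp_rot: [-0.964, 1.505, -1.5]
wrist_force: [2.6, 0.8, 3.5]
width: 0.0
```

```bash
python3 -c "
from h import *
p=read_camera('side');cv2.imwrite('pics/s5.png',cv2.resize(p['img'][120:260,270:440],None,fx=4,fy=4))
P=readout.read_state()['tool_pos']; f=np.arcsin(np.clip((P[2]-.1565)/.12,0,1)); print(f,knob(f))
rows([knob(x) for x in np.linspace(f,0,8)[1:]],-24)"
```

```text
0.42950680238343275 [np.float64(0.5541510931385194), np.float64(0.11592285119753495), np.float64(0.20647069424065612)]
t 21.225 pos [0.5556 0.116  0.2065] F [1.8 1.1 3.6] w -0.0 rot left deg [-0.7  0.7 -0.3] q [0.16 0.08 1.89 0.01 1.16 2.14]
[-0.0021, 0.0068, -0.0014, -0.001, 0.001, -0.002, 0] ,
[-0.0023, 0.007, 0.0, -0.001, 0.001, -0.002, 0] ,
[-0.0019, 0.0071, 0.0, -0.001, 0.001, -0.002, 0] ,
[-0.0015, 0.0072, 0.0, -0.001, 0.001, -0.002, 0] ,
[-0.0011, 0.0073, 0.0, -0.001, 0.001, -0.002, 0] ,
[-0.0006, 0.0073, 0.0, -0.001, 0.001, -0.002, 0] ,
[-0.0002, 0.0074, 0.0, -0.001, 0.001, -0.002, 0] ,
```

View pics/s5.png

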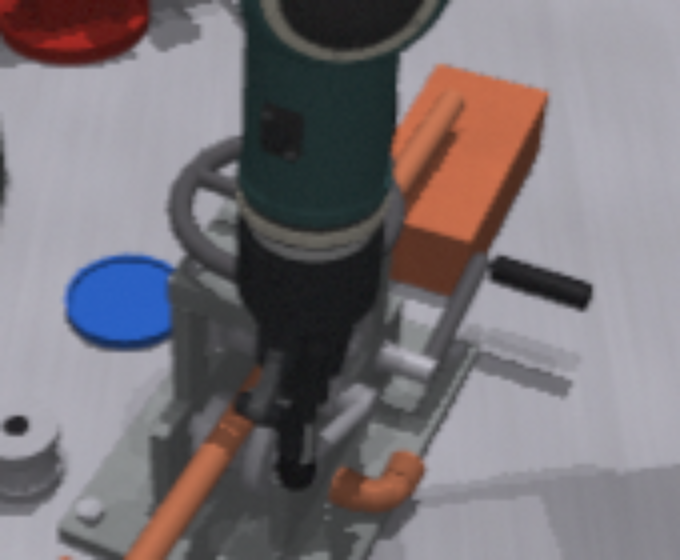

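Side crop: the ball (295,470) sits squarely under the fingertips and the lever is part-way down. Continuing.

Emit:
jog_arm(increments=[[-0.002,0.008,-0.001,0,0,0,0],[-0.002,0.008,0,0,0,0,0],[-0.0015,0.008,0,0,0,0,0],[-0.0015,0.008,0,0,0,0,0],[-0.001,0.008,0,0,0,0,0]])

```text
time: 21.85
tool_pos: [0.5583, 0.1239, 0.164]
tcp_rot: [-0.965, 1.507, -1.501]
wrist_force: [0.8, 1.7, 2.4]
width: -0.001
```

```bash
python3 -c "
from h import *
rows(line(knob(0),2),-24)"
```

```text
t 21.85 pos [0.5583 0.1239 0.164 ] F [0.8 1.7 2.4] w -0.0 rot left deg [-0.7  0.7 -0.2] q [0.17 0.13 1.92 0.01 1.08 2.15]
[-0.0009, 0.0038, -0.0003, -0.003, 0.002, -0.008, 0] ,
[-0.0009, 0.0038, -0.0003, -0.003, 0.002, -0.008, 0] ,
```

Emit:
jog_arm(increments=[[-0.001,0.004,0,0,0,0,0],[-0.001,0.004,0,0,0,0,0]])

```text
time: 22.1
tool_pos: [0.5588, 0.125, 0.1553]
tcp_rot: [-0.968, 1.507, -1.502]
wrist_force: [-7.2, -3.7, 24.0]
width: -0.0
```

Emit:
jog_arm(increments=[[0,0.003,0,0,0,0,0]])

```text
time: 22.22
tool_pos: [0.559, 0.1249, 0.1553]
tcp_rot: [-0.969, 1.507, -1.502]
wrist_force: [-9.4, -0.5, 26.0]
width: -0.001
```

Emit:
jog_arm(increments=[[0,0.003,0,0,0,0,0]])

```text
time: 22.35
tool_pos: [0.5589, 0.1249, 0.1555]
tcp_rot: [-0.969, 1.507, -1.502]
wrist_force: [-8.7, -1.5, 18.7]
width: -0.004
```

The lever has hit its stop: the tool stopped at z = 0.155 with about 25 N. Lifting away and checking.

Emit:
jog_arm(increments=[[0,-0.03,0,0,0,0,0],[0,-0.05,0,0,0,0,0],[0,-0.06,0,0,0,0,0],[-0.03,-0.03,0.0,0,0,0,0],[-0.05,0,0,0,0,0,0],[-0.05,0,0,0,0,0,0],[-0.05,0,0,0,0,0,0],[-0.05,0,0,0,0,0,0],[0,0,0,0,0,0,0]])

```text
time: 23.48
tool_pos: [0.6485, 0.3359, 0.3256]
tcp_rot: [-0.984, 1.514, -1.508]
wrist_force: [-0.0, -0.7, 0.3]
width: -0.002
```

```bash
python3 -c "
from h import *
handle()
for n in ('top','side'):
    p=read_camera(n); cv2.imwrite(f'pics/{n}6.png',cv2.resize(p['img'][100:300,190:490],None,fx=2.6,fy=2.6))
    for d in spotter.spot_point(p,'clamp_knob')[:1]: print('knob',d['p'],at_z(p,d['location'],.13),depth(p,d['location']))
rows([],0)"
```

```text
top grip 22 [ 0.5034 -0.0919  0.2801] px 353.55 229.27 ang -152.8
top cap 69 [ 0.5091 -0.096   0.2981] px 356.0 226.0 ang -147.48
top rim 1071 [ 0.5634 -0.0588] 0.0778
top spot [355.9, 227.7] [ 0.5081 -0.0984  0.27  ] -146.22
top mask 1470 0.65 [338.9  207.59]
side grip 81 [ 0.511  -0.0869  0.2762] px 363.93 150.32 ang -153.75
side cap 56 [ 0.5115 -0.0907  0.2972] px 364.23 142.64 ang -150.39
side rim 865 [ 0.5648 -0.0573] 0.0787
side spot [363.8, 149.9] [ 0.5107 -0.0968  0.27  ] -146.08
side mask 1300 0.76 [343.9  168.58]
knob 0.55 [0.55926398 0.12371097 0.13      ] [0.55808541 0.12250939 0.13844693]
knob 0.79 [0.56130655 0.12799542 0.13      ] [0.56137105 0.13644648 0.14072831]
t 23.975 pos [0.6486 0.3323 0.3291] F [-0.9 -0.4 -0.1] w 0.0 rot left deg [-0.2 -0.  24.2] q [0.44 0.33 1.37 0.   1.44 2.43]
```

View pics/top6.png

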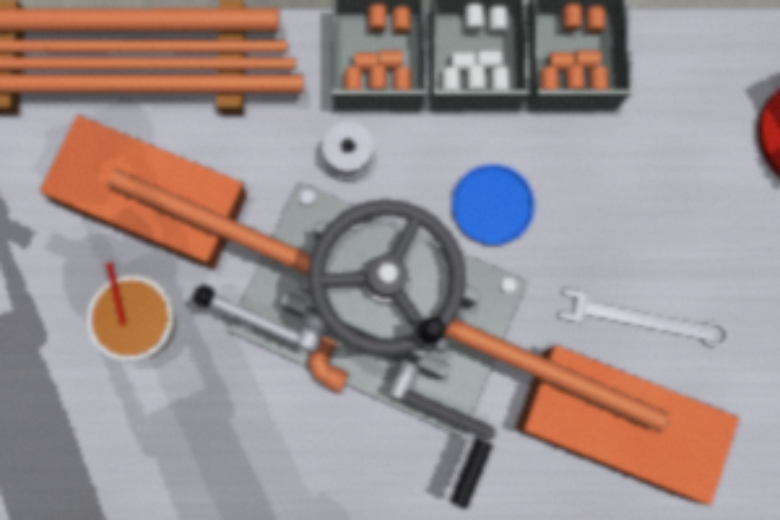

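The top crop shows the lever down, with its knob (204,296) at the home position (0.56,0.126,0.130). The handle (430,330) is back at its start and everything else is in place. Handing in.

```bash
python3 -c "
from h import *
print(bot.finish_job())"
```

```text
the job is handed in; nothing more can be done
None
```

I turned the hand wheel one full turn clockwise with the shut fingers, then pressed the clamp lever down to its stop. The job was handed in at about 24 s of the 62 s allowed. I pushed the wheel in two strokes and finished with a short measured push on the handle.

**Hand wheel:** the top and side cameras both put the handle about 1 to 2 mm past where it started, or about 1.2°. That is close to the measuring noise, so I did not push it back. It had not moved when I checked again after pressing the lever.

**Clamp lever:** the tool stopped dead with about 25 N, at the height expected for the lever level. Afterwards both cameras showed the ball at about (0.560, 0.126) m, and the depth readings on it fit its home height of 130 mm. The expected position was (0.560, 0.129) m.

**Rest of the bench:** the last top view shows the bricks, tub, lid, elbow, spare roll and spanner where they were. I checked this by eye only. The arm was clear of everything and the wrist force was about zero.

**Disagreements:** the network's single-shot handle points scattered by up to about 10° between pictures. I used handle positions from the depth images, compared camera by camera with the start, instead.

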